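Clamp a dropper bottle with the inner knob of a coaxial pair

ROBOT

A 6-joint arm with a two-finger parallel gripper is mounted at the origin on a cart in front of the work surface, level with it; the furniture and walls round the work are solid. World frame = base frame: x ahead of the robot, y to its left, z up, the work surface at z = 0. Lengths are in m, angles in degrees, forces in N, time in s.
With the tool pointing down it reaches from about 0.3 to 1 m from the base axis. Payload 5.1 kg.
Tool frame: the origin (TCP) lies on the mounting face of the last link; the fingertips stand 190 mm ahead of it and the grasp point (between the pads) lies 171 mm ahead of it; z points along the fingers, y is the direction in which the jaws open and shut (so a half turn about z gives the same grasp; the last joint's range is limited). The gripper opens to 95 mm and grips with 3 to 60 N. Pads are 20 mm wide; open, the fingers measure 119 mm over their backs; the gripper's body (75 mm by 180 mm) begins 59 mm behind the grasp point.
Start: joints at [-73.201, 7.093, 94.555, -0, 78.352, -4.733], TCP at [0.239, -0.605, 0.405] pointing down, gripper open.
Joint ranges: [-149.61, 149.61], [-58.7, 133.49], [1.44, 155.28], [-77.14, 257.14], [18.33, 153.61], [-166.67, 166.67]. Speed limits (degrees/s): [147.25, 147.25, 180, 180, 180, 180].

INTERFACE

Orientations are given as [roll, pitch, yaw] about the fixed x, y, z axes, in that order (R = Rz(yaw) Ry(pitch) Rx(roll)).
In Python, from plant import monitor, read_camera, camera_params, order gives the robot as it stands. The module is installed in compiled form; this text tells all that it offers.
- The arm moves only by the tool send_rows, never from a script. Its arguments are lists of equal length, an entry for each row: "gripper": the closure in counts, from 0 (fully open) to 255 (shut); "xyz": the shift along the tool's x, y, z in m, a list of three; "turn": the turn, a rotation vector about the tool's x, y, z in rad, a list of three. In form: {"gripper": [gripper, ...], "xyz": [[tx, ty, tz], ...], "turn": [[rx, ry, rz], ...]}. A call has exactly 5 rows; each row shifts and turns the commanded pose from where the row before left it, along the tool's axes as they then stand; what a row does not reach is not made up. A row lasts 1/8 s, in which the tool goes at most 62.5 mm and 10.7 degrees, less where a joint would pass 70% of its speed; a pose out of reach is approached as far as the arm can. A call with a gripper value outside its range is refused whole. The fingers move at their own pace and stop on an object; "grip_force" is the grip in N (left out, the last holds). Time passes only in rows, so rows that do not move let the fingers close, or fill a call up. It gives the time, the measured TCP pose, the force and the opening at its end, in the units of the state.
- monitor.sense(): the state, without advancing time (a new reading comes with each control period).
- read_camera(name): name is "scene" or "top" or "wrist"; returns the picture (400x640x3 uint8, red, green, blue); there is no depth.
- camera_params(name): a dict with "fx", "fy", "cx", "cy" (pixels), "k1" (the pictures are not rectified: a ray, as slopes to the right and down, at radius r is drawn at 1 + k1 r^2 times it, then the intrinsics apply), "R" (3x3) and "t" (3): a world point X has camera coordinates R X + t. Camera axes: x right, y down, z forward; pixel columns grow to the right and rows downward; lengths in m; the calibration is good to about 2 mm. A picture is of the moment at which its call begins: read the wrist's pose just before it. camera_params takes no time and is no camera call; for the wrist camera it gives the pose at the moment of the call.
- order.finish_job(): hands the job in, once; it reports no verdict.
The state is a dict: "t": time; "qpos": joint angles; "dq": joint speeds; "joint_efforts": joint torques, N m; "ee_pos": TCP position; "tool_rot": TCP orientation; "wrist_force": force on the tool from outside, world axes, zero at the start; "wrist_torque": the same for the moment, N m; "opening": finger opening in m.
Only numpy, scipy, OpenCV 4.12 (cv2) and the standard library are available. Lean on these libraries where they do the work, as an engineer would, in place of code of your own. Each camera call takes 0.05 s, during which the arm holds its last target. There are 200 camera calls.

TASK

Stand the smallest bottle upright in the shaker's nest between the sprung jaw and the V-shaped backstop and let go of it. Then turn only the small inner knob clockwise, feeling for the tightening, until the jaw holds the bottle firmly in the V but does not crush it. Keep off the loose outer ring just below the knob, which must keep its setting, and leave the other things on the bench alone.

Things in the scene. Friction and masses are not known exactly. Their poses are not given: they have to be found in the camera images.
- shaker: Fixed white and grey bench shaker, 134 mm in its x by 236 mm in its y (from -126 to +110), deck 45 mm high. Origin under its middle; x points to its back, y along it to the nest end, z up. A rubber nest mat lies on the +y half. At x = 0, y = -78 mm stand the coaxial knobs. A bridge for the jaw's rods stands between, at y = -28 to -16 mm, 85 mm high.
- nest (a point): Point on top of the nest mat, at x = 0, y = +32.5, z = 48 mm of the shaker, axes as the shaker's. A bottle set down with its axis here stands at least 3 mm clear of the jaw's pad and of the backstop at any setting.
- jaw_home (a point): Middle of the front face of the jaw's sprung pad while the clamp is fully open, as at the start: x = 0, y = +13, z = 68 mm of the shaker, axes as the shaker's, fixed to the shaker. The dark pad is 44 mm wide, from 53 to 83 mm above the bench. It moves along +y, 14 mm per radian of the inner knob; its spring yields at 5 N/mm, by up to 8 mm.
- v_mid (a point): Middle of the range of places where the bottle's axis can end up: x = 0, y = +41.5, z = 48 mm of the shaker, fixed to the shaker. The backstop is an aluminium V-block, top 38 mm above the mat, open to -y; it is screwed down by hand, so a bottle home in the V has its axis within 6 mm of this point along y. The true setting is not measured.
- knob_top (a point): Centre of the top of the inner knob, 74 mm above the bench, fixed to the shaker, axes as the shaker's. The knob is an aluminium cylinder 25 mm in diameter, its top only 15 mm above the ring's top face. Clockwise from above closes the jaw, at most 2.0 rad from fully open (its start). Friction (0.085 N m) keeps it where it is left.
- knob_foot (a point): Foot of the inner knob on the axis, level with the ring's top, 59 mm above the bench. Turning the knob takes 0.085 N m of friction (which may not show while held still) and, once the bottle is in the V, 0.014 N m per N on the bottle (0.98 N m per rad). Firm is 4 N or more, over 15 N crushes it: stop at a twist of about 0.16 to 0.18 N m, moving or still. Let go, it eases to about 6 N.
- ring_mark (a point): White pointer mark on the top of the outer ring, 26 mm from the common axis, 59 mm above the bench; moves with the ring. The ring is black plastic, 60 mm in diameter, from 45 to 59 mm above the bench, below the inner knob; it turns about the same axis so easily (0.015 N m) that a rubbing finger drags it, and may start at any setting. The mark must stay within 3 mm.
- bottle: The smallest bottle, white with a screw cap: body 33 mm in diameter up to 49 mm, shoulder 26 mm up to 58 mm, cap 18.6 mm in diameter from 58 to 72 mm above its origin, the centre of its underside; z up. 40 to 65 g. Best grasped by the cap from above. It must not be pressed with more than 15 N by the jaw.
- big_bottle: Bystander: brown bottle, 56 mm in diameter, 116 mm high; origin under its middle. Leave alone.
- mid_bottle: Bystander: white bottle, 48 mm in diameter, 98 mm high; origin under its middle. Leave alone.
- cup: Bystander: lidded specimen cup, 65 mm in diameter, 64 mm high; origin under its middle. Leave alone.
- cup2: Bystander: lidded specimen cup, 65 mm in diameter, 64 mm high; origin under its middle. Leave alone.
- tape: Bystander: roll of tape lying flat, 94 mm in diameter, 48 mm high; origin under its middle. Leave alone.
Things that resemble listed ones, but are neither listed nor needed, are in the scene too. Leave any blue look-alike of the bottle alone.

How it is judged (in metres and radians):
On the way, in this order (a step that is already met when the one before it is completed fails the run):
1. the bottle stands upright on the nest mat between jaw and backstop, let go of, not yet clamped (x of bottle in the frame of shaker between -0.012 and 0.012 m and y of bottle in the frame of shaker between 0.026 and 0.051 m and z of bottle in the frame of shaker between 0.045 and 0.051 m and angle between bottle's own z axis and vertical below 0.1 rad and contact force between the fingers and bottle below 0.2 N and contact force between shaker and bottle below 3 N), for 0.2 s.
2. the jaw holds the bottle firmly in the V (contact force between shaker and bottle above 4 N and contact force between the fingers and bottle below 0.2 N), for 0.2 s.
At the end, for the whole second after the job is handed in: The bottle stands at rest on the nest mat (height within 3 mm, tilt under 0.08 rad), centred in the V within 3 mm, pressed with 4 to 15 N by the jaw; the ring's mark is within 3 mm of where it started (contact force between shaker and bottle between 4 and 15 N and x of bottle in the frame of shaker between -0.003 and 0.003 m and y of bottle in the frame of shaker between 0.033 and 0.05 m and z of bottle in the frame of shaker between 0.045 and 0.051 m and angle between bottle's own z axis and vertical below 0.08 rad and linear speed of bottle below 0.02 m/s and distance of ring_mark from where it was at the start of the episode below 0.003 m); the robot touches nothing.
It fails at once if the outer ring is dragged: its mark moves by more than 3 mm (distance of ring_mark from where it was at the start of the episode above 0.003 m).
It fails at once if the bottle is crushed: the jaw presses it with more than 15 N (contact force between shaker and bottle above 15 N).
It fails at once if a bystander is moved by more than 15 mm (distance of any of big_bottle, mid_bottle, cup, cup2, tape from where it was at the start of the episode above 0.015 m).
It also fails if it takes over 67 s, if anything falls off the work surface, if the arm or the gripper's body presses on something with over 40 N, if the wrist force passes 120 N, or if a joint passes its speed limit or range.

## Working session

There is one attempt and no reset: what is moved stays moved. The work goes in short steps, Python scripts to look and compute and a tool call to move; the robot and the scene stay as the last step left them, time stands still between calls to the robot, and variables do not carry over. Pictures are saved under pics/ and viewed, about 8 in all and at most 12, crops included, and the job is handed in when it is done.

Besides the shell and the picture viewer there is one more tool, called by a JSON object that holds its "op" and its "data". send_rows: Moves the arm, as the interface text tells. Its arguments: {"type":"object","properties":{"gripper":{"type":"array"},"xyz":{"type":"array"},"turn":{"type":"array"},"grip_force":{"type":"number"}},"required":["gripper","xyz","turn"]}

```bash
mkdir -p pics; cat > h.py <<'E'
import numpy as np, cv2
from plant import monitor, read_camera, camera_params, order
def ray(p,u,v):
    d=np.array([(u-p['cx'])/p['fx'],(v-p['cy'])/p['fy']]); s=d.copy()
    for _ in range(20): s=d/(1+p['k1']*(s@s))
    R=np.array(p['R']);t=np.array(p['t'])
    return -R.T@t, R.T@np.array([s[0],s[1],1.])
def onz(p,u,v,z):
    o,d=ray(p,u,v); return o+d*(z-o[2])/d[2]
def proj(p,X):
    c=np.array(p['R'])@np.array(X)+np.array(p['t']); s=c[:2]/c[2]; s=s*(1+p['k1']*(s@s))
    return s[0]*p['fx']+p['cx'], s[1]*p['fy']+p['cy']
def save(n,im,scale=1):
    if scale!=1: im=cv2.resize(im,None,fx=scale,fy=scale,interpolation=cv2.INTER_CUBIC)
    cv2.imwrite('pics/'+n,im[:,:,::-1])
E
python3 - <<'E'
from h import *
s=monitor.sense(); print(s)
for n in('scene','top'):
    p=camera_params(n); im=read_camera(n); np.save(n+'.npy',im); save(n+'0.png',im)
    print(n,p, ray(p,320,200))
E
```

```text
{'t': 0.0, 'qpos': array([-7.32023960e+01,  7.13225911e+00,  9.46310552e+01, -1.20460187e-04,
        7.83521639e+01, -4.73371522e+00]), 'dq': array([-0.06404398, -0.02304374,  0.02626144, -0.06262138, -0.03853614,
        0.01596824]), 'joint_efforts': array([ 1.55304606e-03, -4.17600453e+01, -3.59930241e+01,  7.75814988e-02,
        4.92145366e-02, -1.76983026e-04]), 'ee_pos': array([ 0.23844767, -0.60442447,  0.40353186]), 'tool_rot': array([-1.79884906e+02, -9.41230029e-03,  2.15313342e+01]), 'wrist_force': array([ 0.10116927,  0.0163219 , -0.03273064]), 'wrist_torque': array([-0.00465035,  0.00951402, -0.01579991]), 'opening': 0.09531063882689136}
scene {'fx': 518.628441126194, 'fy': 518.628441126194, 'cx': 318.41706708541324, 'cy': 200.702275718732, 'k1': -0.02054780420376923, 'R': array([[ 0.63329399, -0.77388479,  0.00640729],
       [-0.43425266, -0.36219102, -0.82476803],
       [ 0.64059609,  0.51953825, -0.56543492]]), 't': array([-0.32822207,  0.26645133,  1.58081915])} (array([-0.68909831, -0.9787958 ,  1.1157139 ]), array([ 0.64311703,  0.51766668, -0.56429855]))
top {'fx': 381.5527141265718, 'fy': 381.5527141265718, 'cx': 322.824307175654, 'cy': 198.89598543252606, 'k1': 0.007022250015800568, 'R': array([[ 0.01734993, -0.99972431,  0.01582058],
       [-0.99918179, -0.01791434, -0.03626053],
       [ 0.03653395, -0.01517851, -0.99921714]]), 't': array([-0.02432745,  0.49546516,  1.27008462])} (array([0.44908064, 0.00383318, 1.28744101]), array([ 0.03351441, -0.00783025, -0.99943916]))
```

View pics/top0.png

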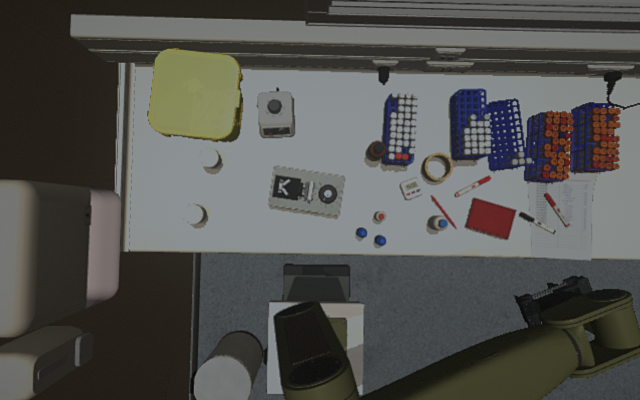

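View pics/scene0.png

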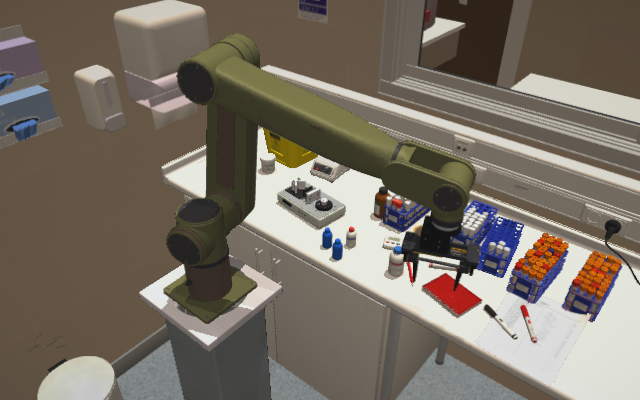

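Top view: the shaker is at (306,192). The small-bottle candidates are two blue ones at (361,232) and (380,240), a white one with a red cap at (379,217), and a larger white one with a blue cap at (437,224), which is mid_bottle. The white one at (379,217) fits "smallest, white". I'll confirm it in a crop.

```bash
python3 - <<'E'
from h import *
t=np.load('top.npy'); s=np.load('scene.npy')
a=cv2.resize(t[155:255,255:415],(800,500),interpolation=cv2.INTER_CUBIC)
save('crop1.png',a)
b=cv2.resize(s[165:265,270:430],(800,500),interpolation=cv2.INTER_CUBIC); save('crop2.png',b)
p=camera_params('top')
hsv=cv2.cvtColor(t,cv2.COLOR_RGB2HSV)
# red cap
m=((hsv[...,0]<12)|(hsv[...,0]>168))&(hsv[...,1]>90)&(hsv[...,2]>60)
m[:,:360]=0;m[:,400:]=0;m[:200]=0;m[:]=m
n,l,st,c=cv2.connectedComponentsWithStats(m.astype(np.uint8))
for i in range(1,n):
    if st[i][4]>8: print('red',st[i],c[i],onz(p,*c[i],0.072))
print('white shaker corner etc', onz(p,306,192,0.045), onz(p,328,193,.074))
E
```

```text
red [379 214   5   5  22] [381.09090909 216.09090909] [ 0.44197401 -0.20144247  0.072     ]
white shaker corner etc [0.51600749 0.04017256 0.045     ] [ 0.51253229 -0.03075855  0.074     ]
```

View pics/crop1.png

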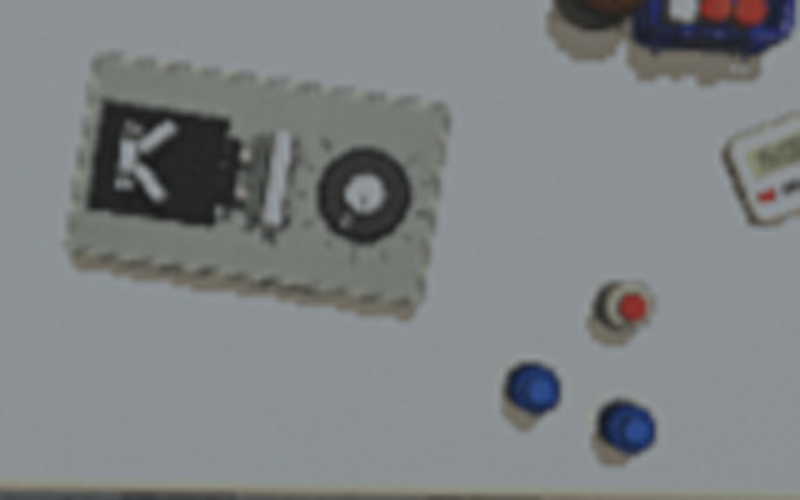

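The crop shows the white bottle with the red cap at full-frame (381,216) and the two blue look-alikes below it. The shaker's V points left (+y world), and the knob is at (328,193.6). Next I'll get the shaker pose and plan the approach.

```bash
python3 - <<'E'
from h import *
t=np.load('top.npy');p=camera_params('top')
c={k:onz(p,255+x/5,155+y/5,.045) for k,(x,y) in dict(tl=(92,55),tr=(450,105),bl=(68,250),br=(415,305)).items()}
for k in c: print(k,c[k].round(4))
ctr=sum(c.values())/4
yv=(c['tl']-c['tr']+c['bl']-c['br'])[:2]; xv=(c['tl']-c['bl']+c['tr']-c['br'])[:2]
print('len',np.linalg.norm(yv)/2,np.linalg.norm(xv)/2)
yaw=np.degrees(np.arctan2(-yv[0],yv[1])); print('yaw y',yaw,'yaw x',np.degrees(np.arctan2(xv[1],xv[0])))
a=np.radians(yaw);ex=np.array([np.cos(a),np.sin(a)]);ey=np.array([-np.sin(a),np.cos(a)])
O=ctr[:2]+ey*.008; print('O',O)
k=onz(p,255+365/5,155+193/5,.074)[:2];print('knob seen',k,'pred',O-ey*.078)
print('nest',O+ey*.0325)
w=camera_params('wrist');s=monitor.sense();o,d=ray(w,320,200)
from scipy.spatial.transform import Rotation as Ro
T=Ro.from_euler('xyz',s['tool_rot'],degrees=True)
print('cam in tool',T.inv().apply(o-s['ee_pos']),T.inv().apply(d), T.inv().as_matrix()@np.array(w['R']).T, w['fx'],w['k1'])
E
```

```text
tl [0.599 0.148 0.045]
tr [ 0.5707 -0.0862  0.045 ]
bl [0.4715 0.1608 0.045 ]
br [ 0.4397 -0.0654  0.045 ]
len 0.23218192426935624 0.13032115505157563
yaw y -7.4372092572267805 yaw x -7.402337751721046
O [0.52124735 0.04722941]
knob seen [ 0.51061921 -0.03079081] pred [ 0.51115106 -0.0301144 ]
nest [0.52545414 0.079456  ]
cam in tool [0.07808806 0.00142991 0.01954724] [-0.26679858  0.00762752  0.96377586] [[ 9.87965207e-04 -9.61844580e-01 -2.73594640e-01]
 [ 9.99999511e-01  9.41035296e-04  3.02765525e-04]
 [-3.37511669e-05 -2.73594805e-01  9.61845040e-01]] 333.6811020186789 -0.048766123991063025
```

The measured deck is 232 x 130 mm against 236 x 134 given, and the knob matches within 1 mm. The bottle is at about (0.442, -0.201). I'm moving above it.

{"op": "send_rows", "data": {"gripper": [60,100,134,134,134], "xyz": [[0.0337,-0.03,0.002],[0.0337,-0.03,0.002],[0.0337,-0.03,0.002],[0.0337,-0.03,0.002],[0.0337,-0.03,0.002]], "turn": [[0,0,0],[0,0,0],[0,0,0],[0,0,0],[0,0,0]], "grip_force": 12}}

```text
t: 0.72
ee_pos: [0.3406, -0.4018, 0.3942]
tool_rot: [-180.0, 0.0, 21.5]
wrist_force: [0.2, 0.8, 0.3]
opening: 0.0505
```

{"op": "send_rows", "data": {"gripper": [134,134,134,134,134], "xyz": [[0.0337,-0.03,0.002],[0.0337,-0.03,0.002],[0.0337,-0.03,0.002],[0.0337,-0.03,0.002],[0.0337,-0.03,0.002]], "turn": [[0,0,0],[0,0,0],[0,0,0],[0,0,0],[0,0,0]]}}

```text
t: 1.35
ee_pos: [0.4422, -0.2004, 0.3843]
tool_rot: [-180.0, 0.0, 21.5]
wrist_force: [0.0, -0.5, -0.2]
opening: 0.0453
```

{"op": "send_rows", "data": {"gripper": [134,134,134,134,134], "xyz": [[0,0,0],[0,0,0],[0,0,0],[0,0,0],[0,0,0]], "turn": [[0,0,0],[0,0,0],[0,0,0],[0,0,0],[0,0,0]]}}

```text
t: 1.98
ee_pos: [0.4417, -0.2025, 0.3848]
tool_rot: [180.0, 0.0, 21.5]
wrist_force: [-0.2, 0.6, -0.5]
opening: 0.0451
```

```bash
cat >> h.py <<'E'
from scipy.spatial.transform import Rotation as Ro
def state():
    s=monitor.sense(); print('t %.2f'%s['t'],'p',s['ee_pos'].round(4),'rot',s['tool_rot'].round(2),'F',s['wrist_force'].round(2),'M',s['wrist_torque'].round(4),'open %.4f'%s['opening'],'q6 %.1f'%s['qpos'][5]); return s
def totool(s,d): return Ro.from_euler('xyz',s['tool_rot'],degrees=True).inv().apply(d)
E
python3 - <<'E'
from h import *
s=state(); w=camera_params('wrist'); im=read_camera('wrist'); save('w1.png',im); np.save('w1.npy',im)
hsv=cv2.cvtColor(im,cv2.COLOR_RGB2HSV)
m=((hsv[...,0]<12)|(hsv[...,0]>168))&(hsv[...,1]>110)&(hsv[...,2]>60)
n,l,st,c=cv2.connectedComponentsWithStats(m.astype(np.uint8))
for i in range(1,n):
    if st[i][4]>150:
        X=onz(w,*c[i],.072); print('red',st[i],c[i].round(1),X.round(4),'tool d',totool(s,X-s['ee_pos']).round(4))
print('pred',proj(w,[.442,-.2014,.072]))
E
```

```text
t 1.98 p [ 0.4417 -0.2025  0.3848] rot [180.     0.    21.46] F [-0.21  0.58 -0.47] M [ 0.0037  0.0488 -0.0895] open 0.0451 q6 37.6
red [485   0  30  17 380] [499.7   6.4] [ 0.6439 -0.2822  0.072 ] tool d [0.159  0.1481 0.3128]
red [489 177  19  85 653] [497.5 218.2] [ 0.4849 -0.3689  0.072 ] tool d [-0.0206  0.1707  0.3128]
red [309 183  20  21 333] [318.9 193. ] [ 0.4459 -0.2038  0.072 ] tool d [0.0035 0.0028 0.3128]
red [626 185  14  15 156] [633.8 191.4] [ 0.5576 -0.4816  0.072 ] tool d [0.0058 0.3022 0.3128]
red [ 567  227   73   61 1769] [606.8 255.8] [ 0.4917 -0.4955  0.072 ] tool d [-0.0606  0.291   0.3128]
red [536 268  19  20 190] [547. 280.] [ 0.4464 -0.4509  0.072 ] tool d [-0.0864  0.2329  0.3128]
pred (np.float64(314.89420365848144), np.float64(195.98851567404745))
```

View pics/w1.png

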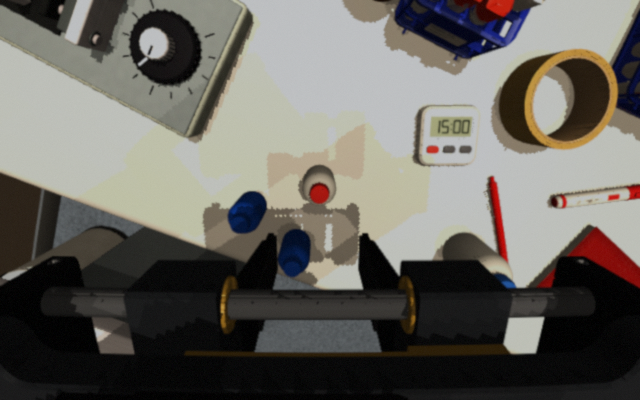

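The wrist view confirms it: the red cap is at (319,193) between the fingertips, 20 px wide (matches 18.6 mm at 72 mm height), with the blue bottles at (247,212) and (294,250), clear of the fingers. Descending to tips at about 61 mm.

{"op": "send_rows", "data": {"gripper": [134,134,134,134,134], "xyz": [[0.003,0.002,0.03],[0,0,0.035],[0,0,0.035],[0,0,0.024],[0,0,0.01]], "turn": [[0,0,0],[0,0,0],[0,0,0],[0,0,0],[0,0,0]]}}

```text
t: 2.65
ee_pos: [0.4449, -0.2025, 0.2491]
tool_rot: [-179.9, 0.1, 21.5]
wrist_force: [-0.5, 0.3, 0.4]
opening: 0.0451
```

{"op": "send_rows", "data": {"gripper": [134,200,230,230,230], "xyz": [[0,0,0],[0,0,0],[0,0,0],[0,0,0],[0,0,0]], "turn": [[0,0,0],[0,0,0],[0,0,0],[0,0,0],[0,0,0]]}}

```text
t: 3.28
ee_pos: [0.4456, -0.2028, 0.2514]
tool_rot: [180.0, -0.0, 21.5]
wrist_force: [-0.4, 0.0, 1.6]
opening: 0.0181
```

{"op": "send_rows", "data": {"gripper": [230,230,230,230,230], "xyz": [[0,0,-0.01],[0,0,-0.025],[0,0,-0.03],[0,0,-0.03],[0,0,-0.015]], "turn": [[0,0,0],[0,0,0],[0,0,0],[0,0,0],[0,0,0]]}}

```text
t: 3.9
ee_pos: [0.4457, -0.2028, 0.3632]
tool_rot: [179.9, -0.1, 21.5]
wrist_force: [-0.0, 0.1, -0.2]
opening: 0.0179
```

{"op": "send_rows", "data": {"gripper": [230,230,230,230,230], "xyz": [[0.01,-0.013,0],[0.02,-0.026,0],[0.025,-0.033,0],[0.025,-0.033,0],[0.025,-0.033,0]], "turn": [[0,0,0],[0,0,0],[0,0,0],[0,0,0],[0,0,0]]}}

```text
t: 4.53
ee_pos: [0.4921, -0.0335, 0.3588]
tool_rot: [-179.9, 0.1, 21.6]
wrist_force: [0.2, -0.2, 0.2]
opening: 0.0181
```

{"op": "send_rows", "data": {"gripper": [230,230,230,230,230], "xyz": [[0.025,-0.033,0],[0.025,-0.033,0],[0.017,-0.022,0],[0.006,-0.008,0],[0,0,0]], "turn": [[0,0,0],[0,0,0],[0,0,0],[0,0,0],[0,0,0]]}}

```text
t: 5.15
ee_pos: [0.5248, 0.0809, 0.3596]
tool_rot: [-180.0, 0.1, 21.6]
wrist_force: [-0.1, -0.4, -0.6]
opening: 0.0178
```

```bash
python3 - <<'E'
from h import *
s=state(); w=camera_params('wrist'); im=read_camera('wrist'); np.save('w2.npy',im); save('w2.png',im,1.25)
O=np.array([.52125,.04723]);a=np.radians(-7.42);ex=np.array([np.cos(a),np.sin(a)]);ey=np.array([-np.sin(a),np.cos(a)])
f=lambda x,y,z:np.r_[O+ex*x+ey*y,z]
for n,q in dict(nest=(0,.0325,.048),knob=(0,-.078,.074),cornB=(.067,.11,.045),cornF=(-.067,.11,.045),cornK=(-.067,-.126,.045),padL=(.022,.013,.083),padR=(-.022,.013,.083)).items(): print(n,(np.array(proj(w,f(*q)))*1.25).round(0))
E
```

```text
t 5.15 p [0.5248 0.0809 0.3596] rot [-1.7998e+02  1.2000e-01  2.1600e+01] F [-0.1  -0.45 -0.55] M [ 0.0139 -0.0362  0.0174] open 0.0178 q6 71.4
nest [397. 245.]
knob [534. 329.]
cornB [345. 106.]
cornF [263. 271.]
cornK [525. 402.]
padL [441. 245.]
padR [407. 301.]
```

View pics/w2.png

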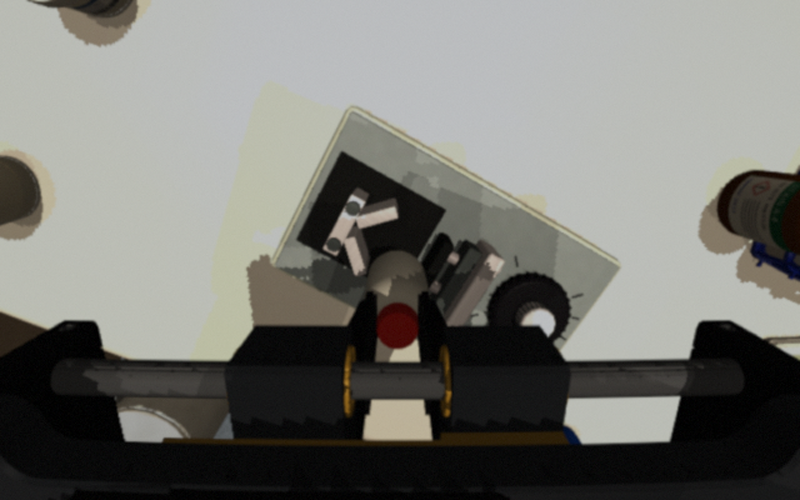

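The wrist view shows the bottle held upright with its cap at (398,325), the V at (355,225), and the knob at (538,322). Seen deck corners (351,108), (272,263), (620,265) differ by several pixels from prediction, so I'm working out the shaker position from this view.

```bash
python3 - <<'E'
from h import *
w=camera_params('wrist');s=monitor.sense()
P={k:onz(w,u/1.25,v/1.25,z) for k,(u,v,z) in dict(B=(351,107,.045),F=(272,263,.045),K=(620,265,.045),knob=(540,321,.074)).items()}
for k in P: print(k,P[k].round(4))
print(np.linalg.norm(P['B']-P['F']),np.linalg.norm(P['B']-P['K']))
d=P['B']-P['K']; print('yaw',np.degrees(np.arctan2(-d[0],d[1])))
a=np.radians(-7.42);ex=np.array([np.cos(a),np.sin(a)]);ey=np.array([-np.sin(a),np.cos(a)])
print('O from BFK',P['B'][:2]-ex*.067-ey*.11,P['F'][:2]+ex*.067-ey*.11,P['K'][:2]-ex*.067+ey*.126,'knob',P['knob'][:2]+ey*.078)
# knob white blob & cap in image
im=np.load('w2.npy');hsv=cv2.cvtColor(im,cv2.COLOR_RGB2HSV)
m=((hsv[...,1]<60)&(hsv[...,2]>130)).astype(np.uint8); m2=np.zeros_like(m); m2[238:275,410:450]=m[238:275,410:450]
n,l,st,c=cv2.connectedComponentsWithStats(m2)
for i in range(1,n):
    if st[i][4]>40: print(st[i],c[i],onz(w,*c[i],.07))
# cap
m=(((hsv[...,0]<12)|(hsv[...,0]>168))&(hsv[...,1]>110)&(hsv[...,2]>50)).astype(np.uint8)
n,l,st,c=cv2.connectedComponentsWithStats(m);i=1+np.argmax([st[j][4] if abs(c[j][0]-318)<30 else 0 for j in range(1,n)])
print('cap',st[i],c[i],onz(w,*c[i],s['ee_pos'][2]-.2514+.072),s['ee_pos'])
E
```

```text
B [0.603  0.1429 0.045 ]
F [0.4778 0.1602 0.045 ]
K [ 0.5724 -0.0831  0.045 ]
knob [ 0.5178 -0.032   0.074 ]
0.12631314366670635 0.22811343813763552
yaw -7.695542107547952
O from BFK [0.52231496 0.04249249] [0.5300627  0.04243433] [0.52224595 0.0504573 ] knob [0.52790651 0.04533382]
[418 247  26  22 322] [432.29192547 255.85714286] [ 0.51754481 -0.03393268  0.07      ]
cap [302 242  32  37 858] [317.28205128 261.65501166] [0.52521169 0.07899667 0.18047755] [0.52479148 0.08025968 0.35987755]
```

The wrist camera agrees with the gripper (cap seen within 1.3 mm of the TCP), while the top camera reads about 4 mm low in x. I'll use the wrist estimate, with the origin near (0.526, 0.0465) and the nest near (0.5295, 0.079), correct by that, and descend.

{"op": "send_rows", "data": {"gripper": [230,230,230,230,230], "xyz": [[0.004,0.003,0],[0,0,0.02],[0,0,0.02],[0,0,0.013],[0,0,0.006]], "turn": [[0,0,0],[0,0,0],[0,0,0],[0,0,0],[0,0,0]]}}

```text
t: 5.82
ee_pos: [0.5294, 0.0789, 0.2998]
tool_rot: [-179.9, 0.2, 21.5]
wrist_force: [-1.3, -0.4, -0.3]
opening: 0.0182
```

{"op": "send_rows", "data": {"gripper": [230,230,230,230,230], "xyz": [[0,0,0],[0,0,0],[0,0,0.0015],[0,0,0],[0,0,0]], "turn": [[0,0,0],[0,0,0],[0,0,0],[0,0,0],[0,0,0]]}}

```text
t: 6.45
ee_pos: [0.53, 0.079, 0.3004]
tool_rot: [180.0, -0.0, 21.5]
wrist_force: [-0.0, 0.3, -0.5]
opening: 0.0176
```

```bash
python3 - <<'E'
from h import *
s=state(); w=camera_params('wrist'); im=read_camera('wrist'); save('w3.png',cv2.resize(im[100:300,200:460],(780,600),interpolation=cv2.INTER_CUBIC))
E
```

```text
t 6.45 p [0.53   0.079  0.3004] rot [ 1.800e+02 -1.000e-02  2.153e+01] F [-0.04  0.29 -0.49] M [-0.0555  0.0116  0.006 ] open 0.0176 q6 71.2
```

View pics/w3.png

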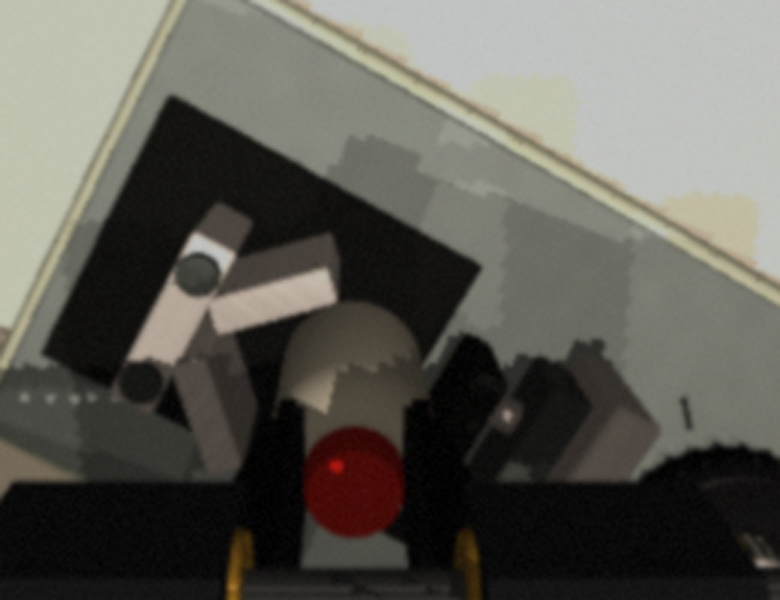

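The bottle (cap at (355,480) in the crop) stands between the jaw pad (about (470,400)) and the V (about (240,310)), a millimetre or so above the mat. I'll lower it slightly and release.

{"op": "send_rows", "data": {"gripper": [230,230,215,190,160], "xyz": [[0,0,0.001],[0,0,0.0005],[0,0,0],[0,0,0],[0,0,0]], "turn": [[0,0,0],[0,0,0],[0,0,0],[0,0,0],[0,0,0]]}}

```text
t: 7.12
ee_pos: [0.5298, 0.079, 0.2983]
tool_rot: [-180.0, 0.0, 21.5]
wrist_force: [-0.4, -0.3, 0.1]
opening: 0.0295
```

{"op": "send_rows", "data": {"gripper": [140,134,134,134,134], "xyz": [[0,0,0],[0,0,0],[0,0,0],[0,0,-0.01],[0,0,-0.03]], "turn": [[0,0,0],[0,0,0],[0,0,0],[0,0,0],[0,0,0]]}}

```text
t: 7.75
ee_pos: [0.5294, 0.079, 0.3378]
tool_rot: [-179.9, 0.2, 21.5]
wrist_force: [0.2, 0.2, -0.4]
opening: 0.045
```

{"op": "send_rows", "data": {"gripper": [134,134,134,134,134], "xyz": [[0,0,-0.03],[-0.015,0.022,0],[-0.028,0.038,0],[-0.028,0.038,0],[-0.001,0.022,0]], "turn": [[0,0,0],[0,0,0],[0,0,0],[0,0,0],[0,0,0]]}}

```text
t: 8.38
ee_pos: [0.5063, -0.0608, 0.3698]
tool_rot: [179.9, -0.1, 21.4]
wrist_force: [0.6, 0.4, -0.5]
opening: 0.0453
```

```bash
python3 - <<'E'
from h import *
s=state(); w=camera_params('wrist'); im=read_camera('wrist'); save('w4.png',im,1.25);np.save('w4.npy',im)
E
```

```text
t 8.38 p [ 0.5063 -0.0608  0.3698] rot [ 1.7994e+02 -6.0000e-02  2.1420e+01] F [ 0.63  0.44 -0.52] M [-0.0199 -0.0182 -0.0095] open 0.0453 q6 55.7
```

View pics/w4.png

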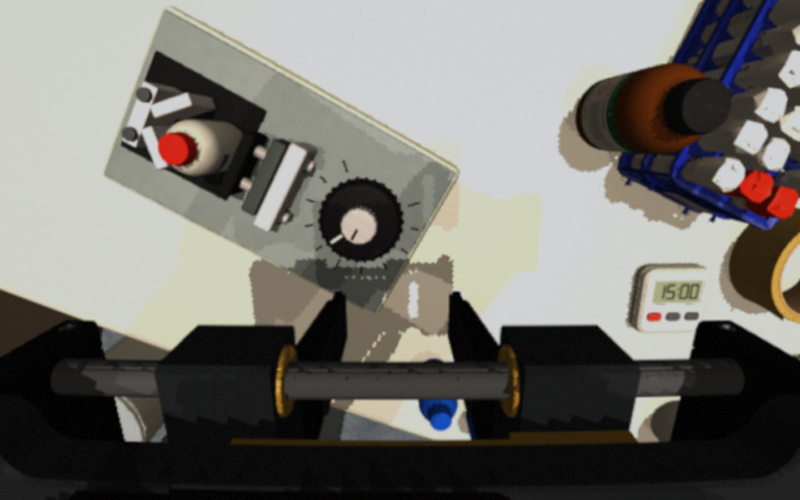

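The bottle stands in the nest with its red cap at (176,149). The knob's top is at (358,226) in a ring centred at (361,220), and all four deck corners show. Now locating the knob.

```bash
python3 - <<'E'
from h import *
w=camera_params('wrist');s=monitor.sense()
c={k:onz(w,u/1.25,v/1.25,.045)[:2] for k,(u,v) in dict(B=(168,8),K=(458,172),G=(376,310),F=(105,174)).items()}
ctr=sum(c.values())/4; yv=(c['B']-c['K']+c['F']-c['G']); xv=c['B']-c['F']+c['K']-c['G']
yaw=np.arctan2(-yv[0],yv[1]);print('size',np.linalg.norm(yv)/2,np.linalg.norm(xv)/2,'yaw',np.degrees(yaw),np.degrees(np.arctan2(xv[1],xv[0])))
ey=np.array([-np.sin(yaw),np.cos(yaw)]); O=ctr+ey*.008; print('O',O,'knob',O-ey*.078)
im=np.load('w4.npy');hsv=cv2.cvtColor(im,cv2.COLOR_RGB2HSV)
def comp(m,box,lab,z):
    u0,v0,u1,v1=box;M=np.zeros(m.shape,np.uint8);M[v0:v1,u0:u1]=m[v0:v1,u0:u1]
    n,l,st,cc=cv2.connectedComponentsWithStats(M);i=1+np.argmax(st[1:,4])
    ct,_=cv2.findContours((l==i).astype(np.uint8),0,2); (x,y),r=cv2.minEnclosingCircle(ct[0]); e=cv2.fitEllipse(cv2.convexHull(ct[0]))
    print(lab,st[i],cc[i].round(1),'mec',(x,y,r),'ell',e,'->',onz(w,*cc[i],z).round(4),onz(w,*e[0],z).round(4))
comp(hsv[...,2]>110,(268,163,305,197),'knob',.074)
comp(hsv[...,2]<70,(250,138,330,212),'ring',.057)
comp(((hsv[...,0]<12)|(hsv[...,0]>168))&(hsv[...,1]>110),(110,90,180,150),'cap',.120)
E
```

```text
size 0.2266081790121631 0.12517547376335816 yaw -7.330941231719044 -8.054968278410977
O [0.5273334 0.042677 ] knob [ 0.51738058 -0.03468541]
knob [268 167  33  28 640] [286.  180.8] mec (283.5, 183.5, 18.179758071899414) ell ((283.9527282714844, 182.02359008789062), (27.83051872253418, 35.8281364440918), 63.863990783691406) -> [ 0.5159 -0.0325  0.074 ] [ 0.5143 -0.0312  0.074 ]
ring [ 254  142   69   68 2775] [289.2 174.2] mec (288.25750732421875, 175.8842010498047, 34.25777816772461) ell ((288.3292236328125, 175.6439971923828), (67.02818298339844, 68.23274230957031), 98.59680938720703) -> [ 0.5186 -0.0329  0.057 ] [ 0.5171 -0.0326  0.057 ]
cap [126 106  32  27 682] [141.5 118.7] mec (142.0, 117.0, 16.155593872070312) ell ((141.481201171875, 118.56474304199219), (27.300630569458008, 31.6391658782959), 108.2643814086914) -> [0.5315 0.0738 0.12  ] [0.5315 0.0738 0.12  ]
```

{"op": "send_rows", "data": {"gripper": [134,134,134,134,134], "xyz": [[0.019,-0.021,0],[0,0,0],[0,0,0],[0,0,0],[0,0,0]], "turn": [[0,0,0],[0,0,-0.167],[0,0,-0.167],[0,0,-0.167],[0,0,-0.167]]}}

```text
t: 9.05
ee_pos: [0.517, -0.032, 0.3695]
tool_rot: [180.0, -0.0, 60.1]
wrist_force: [0.6, 0.2, -0.7]
opening: 0.0452
```

{"op": "send_rows", "data": {"gripper": [134,134,134,134,134], "xyz": [[0,0,0],[0,0,0],[0,0,0],[0,0,0],[0,0,0]], "turn": [[0,0,0],[0,0,0],[0,0,0],[0,0,0],[0,0,0]]}}

```text
t: 9.68
ee_pos: [0.517, -0.0325, 0.3687]
tool_rot: [-180.0, 0.0, 59.8]
wrist_force: [0.1, 0.1, -0.9]
opening: 0.0447
```

```bash
cat > knob.py <<'E'
from h import *
import sys
def comp(w,m,box,lab,z):
    u0,v0,u1,v1=[int(b) for b in box];M=np.zeros(m.shape,np.uint8);M[v0:v1,u0:u1]=m[v0:v1,u0:u1]
    n,l,st,cc=cv2.connectedComponentsWithStats(M);i=1+np.argmax(st[1:,4])
    ct,_=cv2.findContours((l==i).astype(np.uint8),0,2); h=max(ct,key=len); e=cv2.fitEllipse(cv2.convexHull(h))
    X=onz(w,*e[0],z); print(lab,st[i],'ell',np.round(e[0],1),np.round(e[1],1),'->',X.round(4)); return X
s=state(); w=camera_params('wrist'); im=read_camera('wrist'); np.save(sys.argv[1]+'.npy',im); save(sys.argv[1]+'.png',im,1.25)
hsv=cv2.cvtColor(im,cv2.COLOR_RGB2HSV)
u,v=proj(w,[.517,-.033,.074])
comp(w,hsv[...,2]>110,(u-22,v-22,u+22,v+22),'knob',.074)
u,v=proj(w,[.517,-.033,.057])
comp(w,hsv[...,2]<70,(u-40,v-40,u+40,v+40),'ring',.057)
comp(w,((hsv[...,0]<12)|(hsv[...,0]>168))&(hsv[...,1]>110)&(hsv[...,2]>60),(0,0,640,400),'cap',.120)
E
python3 knob.py w5
```

```text
t 9.68 p [ 0.517  -0.0325  0.3687] rot [-180.      0.     59.78] F [ 0.13  0.11 -0.88] M [ 0.0281 -0.0856 -0.0074] open 0.0447 q6 20.7
knob [300 195  26  19 334] ell [312.8 203.1] [19.5 26.5] -> [ 0.514  -0.0331  0.074 ]
ring [ 275  161   75   75 3935] ell [309.7 202.9] [79. 91.] -> [ 0.509  -0.0355  0.057 ]
cap [513 242  51  45 703] ell [536.9 264.9] [37.  56.2] -> [ 0.6459 -0.1519  0.12  ]
```

View pics/w5.png

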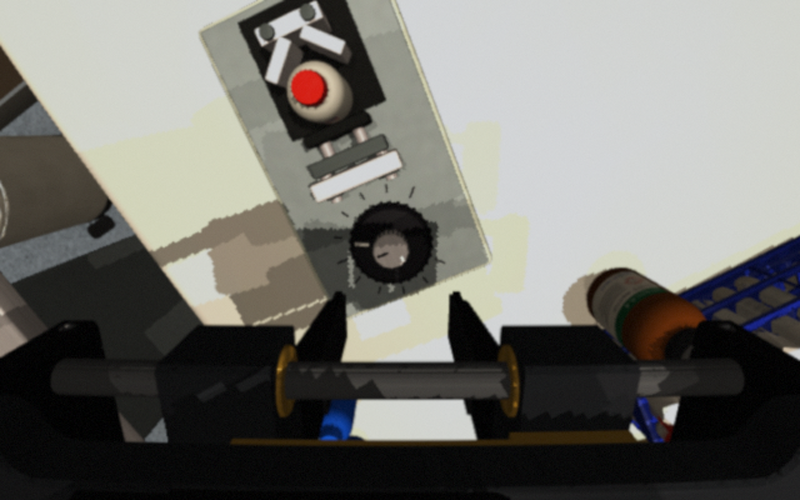

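View: the knob's top is at about (391,250), the ring is centred near (391,243) with its mark at (362,244), and the cap is at (309,88). The gripper's shadow spoiled the masks, so I'm using circles around these points.

```bash
python3 - <<'E'
from h import *
w=camera_params('wrist')
for n,u,v,z in [('knob',391,250,.074),('ring',391,243,.056),('mark',362,244,.059),('cap',309,88,.12),('Vbolt1',267,32,.086),('Vbolt2',308,12,.086),('bridgeL',310,190,.085),('bridgeR',402,157,.085),('corner',491,260,.045)]:
    print(n,onz(w,u/1.25,v/1.25,z).round(4))
im=np.load('w5.npy'); g=cv2.convertScaleAbs(cv2.cvtColor(im,cv2.COLOR_RGB2GRAY),alpha=1.3)
save('w5c.png',cv2.resize(np.dstack([g]*3)[145:245,260:365],(735,600*700//600 if 0 else 600),interpolation=cv2.INTER_CUBIC))
E
```

```text
knob [ 0.5154 -0.0307  0.074 ]
ring [ 0.5153 -0.0303  0.056 ]
mark [ 0.4974 -0.0198  0.059 ]
cap [0.5297 0.0765 0.12  ]
Vbolt1 [0.5214 0.1214 0.086 ]
Vbolt2 [0.5476 0.1181 0.086 ]
bridgeL [0.4927 0.0317 0.085 ]
bridgeR [0.5532 0.02   0.085 ]
corner [ 0.573  -0.0826  0.045 ]
```

View pics/w5c.png

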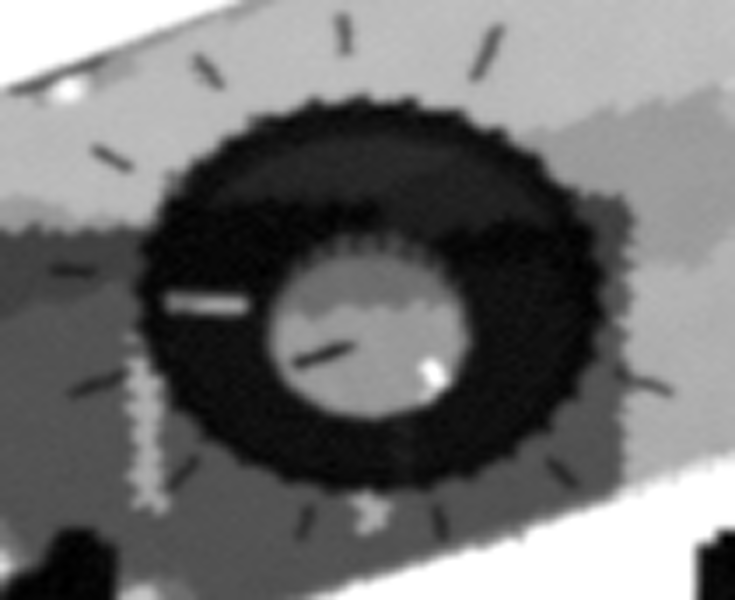

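The enlarged knob circle is centred at (312.9,200.3) full-frame, giving (0.5154, -0.0307). The ring's centre agrees within 0.5 mm, and knob-to-cap is 108 mm at -7.6°, as expected. Descending with a small correction.

{"op": "send_rows", "data": {"gripper": [134,134,134,134,134], "xyz": [[0.001,-0.002,0.02],[0,0,0.025],[0,0,0.025],[0,0,0.015],[0,0,0.005]], "turn": [[0,0,0],[0,0,0],[0,0,0],[0,0,0],[0,0,0]]}}

```text
t: 10.35
ee_pos: [0.5152, -0.0305, 0.277]
tool_rot: [-179.9, 0.1, 59.8]
wrist_force: [0.9, -0.9, 0.5]
opening: 0.0451
```

{"op": "send_rows", "data": {"gripper": [134,134,134,134,134], "xyz": [[0,0,0.01],[0,0,0.01],[0,0,0.004],[0,0,0],[0,0,0]], "turn": [[0,0,0],[0,0,0],[0,0,0],[0,0,0],[0,0,0]]}}

```text
t: 10.98
ee_pos: [0.5159, -0.0307, 0.2551]
tool_rot: [180.0, -0.0, 59.8]
wrist_force: [-0.5, -0.0, -0.3]
opening: 0.0452
```

```bash
python3 - <<'E'
from h import *
for i in range(4): s=state(); im=read_camera('wrist')
save('w6.png',cv2.resize(im[150:310,220:420],(750,600),interpolation=cv2.INTER_CUBIC))
E
```

```text
t 10.97 p [ 0.5159 -0.0307  0.2551] rot [ 1.7996e+02 -2.0000e-02  5.9800e+01] F [-0.45 -0.   -0.28] M [-0.0267 -0.0556  0.0019] open 0.0452 q6 20.8
t 11.03 p [ 0.516  -0.0307  0.2553] rot [ 1.7995e+02 -2.0000e-02  5.9810e+01] F [-0.32 -1.13 -0.82] M [-0.0312 -0.119  -0.0043] open 0.0450 q6 20.8
t 11.07 p [ 0.516  -0.0307  0.2552] rot [ 1.7995e+02 -2.0000e-02  5.9810e+01] F [0.21 0.12 0.81] M [-0.0228 -0.0301 -0.0541] open 0.0452 q6 20.8
t 11.12 p [ 0.5159 -0.0307  0.2552] rot [ 1.7996e+02 -2.0000e-02  5.9810e+01] F [-0.08  0.48  0.29] M [ 0.0253 -0.0729  0.0017] open 0.0448 q6 20.8
```

View pics/w6.png

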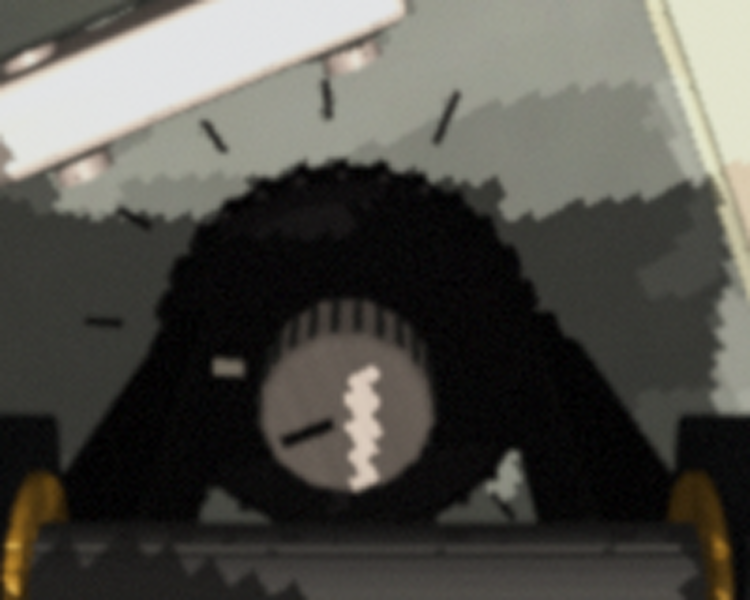

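```bash
python3 - <<'E'
from h import *
s=state();w=camera_params('wrist')
X=onz(w,312.5,258.8,.074);print('knob',X.round(4),'tool d',totool(s,X-s['ee_pos']).round(4))
a=[];
for i in range(8):
    s=monitor.sense(); a.append([s['joint_efforts'][5],s['wrist_torque'][2],*s['wrist_force']]); read_camera('top')
a=np.array(a); print(a.round(4)); print(a.mean(0),a.std(0))
E
```

```text
t 11.18 p [ 0.5159 -0.0307  0.2551] rot [ 1.7997e+02 -1.0000e-02  5.9810e+01] F [-0.83  0.95  0.21] M [-0.0782 -0.0862 -0.0215] open 0.0453 q6 20.8
knob [ 0.5153 -0.0303  0.074 ] tool d [-1.000e-04 -8.000e-04  1.811e-01]
[[ 1.000e-04 -2.150e-02 -8.257e-01  9.505e-01  2.122e-01]
 [ 1.000e-04  1.400e-03  2.642e-01 -7.675e-01  9.380e-02]
 [ 1.000e-04  5.020e-02 -1.780e-02 -5.287e-01  5.349e-01]
 [ 1.000e-04 -3.150e-02 -6.672e-01  1.271e-01 -1.977e-01]
 [ 0.000e+00  6.600e-03  6.602e-01 -1.202e-01  3.567e-01]
 [ 1.000e-04 -2.990e-02 -1.490e-02 -3.285e-01  1.577e-01]
 [ 0.000e+00 -2.520e-02  7.344e-01  3.064e-01  2.825e-01]
 [ 0.000e+00  8.900e-03  2.033e-01  3.302e-01 -5.639e-01]]
[ 5.09095024e-05 -5.14598682e-03  4.20704986e-02 -3.84255221e-03
  1.09526570e-01] [2.71470814e-05 2.60201191e-02 5.24367207e-01 5.13958529e-01
 3.22666934e-01]
```

Joint 6 effort is almost noise-free (0.00003 N m, against 0.026 for the wrist torque), so I'll use it to feel the tightening. The knob is centred within 0.8 mm. Lowering 1.5 mm and gripping.

{"op": "send_rows", "data": {"gripper": [134,134,190,230,230], "xyz": [[0,-0.0005,0.0015],[0,0,0],[0,0,0],[0,0,0],[0,0,0]], "turn": [[0,0,0],[0,0,0],[0,0,0],[0,0,0],[0,0,0]], "grip_force": 30}}

```text
t: 12.2
ee_pos: [0.5145, -0.0298, 0.253]
tool_rot: [-179.7, 0.0, 59.8]
wrist_force: [-7.2, 4.2, 5.0]
opening: 0.0234
```

```bash
cat > feel.py <<'E'
from h import *
s=state(); a=[]
for i in range(5):
    s=monitor.sense(); a.append([s['joint_efforts'][5],s['wrist_torque'][2],*s['wrist_force'],s['qpos'][5]]); read_camera('top')
a=np.array(a); print('eff',a[:,0].round(4)); print('mean Mz %.3f'%a[:,1].mean(),'F',a[:,2:5].mean(0).round(2),'q6',a[-1,5].round(2))
E
python3 feel.py
```

```text
t 12.20 p [ 0.5145 -0.0298  0.253 ] rot [-1.7966e+02  2.0000e-02  5.9780e+01] F [-7.21  4.17  5.03] M [ 0.7562  1.2109 -0.0164] open 0.0234 q6 20.9
eff [-0.0192 -0.0222 -0.0224 -0.0226 -0.0228]
mean Mz -0.037 F [-6.02  3.82  5.22] q6 20.86
```

The grip pushed the tool about 1.6 mm along -y, with 7 N lateral and 5 N axial force. I'll relieve that before turning.

{"op": "send_rows", "data": {"gripper": [230,230,230,230,230], "xyz": [[0,-0.0012,0],[0,0,0],[0,0,0],[0,0,0],[0,0,0]], "turn": [[0,0,0],[0,0,0],[0,0,0],[0,0,0],[0,0,0]]}}

```text
t: 13.08
ee_pos: [0.5139, -0.0296, 0.2531]
tool_rot: [-179.9, 0.0, 59.8]
wrist_force: [-4.8, 2.2, 3.7]
opening: 0.0231
```

```bash
python3 feel.py
```

```text
t 13.07 p [ 0.5139 -0.0296  0.2531] rot [-1.7986e+02  1.0000e-02  5.9790e+01] F [-4.79  2.2   3.7 ] M [ 0.5429  0.9257 -0.0327] open 0.0231 q6 20.9
eff [-0.0226 -0.0226 -0.0226 -0.0226 -0.0226]
mean Mz -0.020 F [-4.58  2.79  3.87] q6 20.91
```

{"op": "send_rows", "data": {"gripper": [230,230,230,230,230], "xyz": [[0,-0.001,0],[0,-0.001,-0.0003],[0,0,0],[0,0,0],[0,0,0]], "turn": [[0,0,0],[0,0,0],[0,0,0],[0,0,0],[0,0,0]]}}

```text
t: 13.95
ee_pos: [0.5129, -0.0291, 0.2532]
tool_rot: [179.9, -0.0, 59.8]
wrist_force: [4.9, -1.7, -7.5]
opening: 0.0232
```

```bash
python3 feel.py
```

```text
t 13.95 p [ 0.5129 -0.0291  0.2532] rot [ 1.7986e+02 -2.0000e-02  5.9800e+01] F [ 4.86 -1.72 -7.46] M [-0.2083 -0.8091  0.0162] open 0.0232 q6 21.0
eff [-0.0133 -0.0133 -0.0133 -0.0133 -0.0133]
mean Mz -0.009 F [ 5.22 -1.94 -7.44] q6 20.99
```

{"op": "send_rows", "data": {"gripper": [230,230,230,230,230], "xyz": [[0,0.0009,0.0002],[0,0,0],[0,0,0],[0,0,0],[0,0,0]], "turn": [[0,0,0],[0,0,0],[0,0,0],[0,0,0],[0,0,0]]}}

```text
t: 14.82
ee_pos: [0.5133, -0.0293, 0.2532]
tool_rot: [180.0, 0.0, 59.8]
wrist_force: [3.9, -0.5, -5.9]
opening: 0.0235
```

```bash
python3 feel.py
```

```text
t 14.82 p [ 0.5133 -0.0293  0.2532] rot [179.99   0.    59.81] F [ 3.88 -0.52 -5.85] M [-0.1317 -0.6984  0.0351] open 0.0235 q6 20.9
eff [-0.0164 -0.0162 -0.016  -0.0159 -0.0157]
mean Mz -0.018 F [ 4.27 -1.33 -6.53] q6 20.95
```

Residual is about 4 N, good enough. First turn is 0.3 rad, below the earliest possible contact at about 0.43 rad.

{"op": "send_rows", "data": {"gripper": [230,230,230,230,230], "xyz": [[0,0,0],[0,0,0],[0,0,0],[0,0,0],[0,0,0]], "turn": [[0,0,0.06],[0,0,0.06],[0,0,0.06],[0,0,0.06],[0,0,0.06]]}}

```text
t: 15.7
ee_pos: [0.5134, -0.0293, 0.2532]
tool_rot: [180.0, -0.0, 42.5]
wrist_force: [5.1, -2.1, -9.5]
opening: 0.0233
```

```bash
python3 feel.py
```

```text
t 15.70 p [ 0.5134 -0.0293  0.2532] rot [ 1.7995e+02 -1.0000e-02  4.2530e+01] F [ 5.09 -2.06 -9.54] M [-0.2612 -0.8286  0.0853] open 0.0233 q6 38.2
eff [-0.2998  0.2096  0.2006  0.0565  0.0252]
mean Mz 0.059 F [ 5.1  -1.85 -8.41] q6 38.13
```

{"op": "send_rows", "data": {"gripper": [230,230,230,230,230], "xyz": [[0,0,0],[0,0,0],[0,0,0],[0,0,0],[0,0,0]], "turn": [[0,0,0.02],[0,0,0.02],[0,0,0.02],[0,0,0.02],[0,0,0.02]]}}

```text
t: 16.58
ee_pos: [0.5135, -0.0294, 0.2532]
tool_rot: [179.9, -0.0, 36.9]
wrist_force: [5.0, -1.1, -8.9]
opening: 0.0238
```

```bash
python3 feel.py
```

```text
t 16.57 p [ 0.5135 -0.0294  0.2532] rot [ 1.7994e+02 -2.0000e-02  3.6870e+01] F [ 4.96 -1.11 -8.88] M [-0.172  -0.8509  0.1088] open 0.0238 q6 43.9
eff [-0.0377  0.132   0.1289  0.0809  0.0704]
mean Mz 0.079 F [ 5.11 -1.8  -8.42] q6 43.85
```

{"op": "send_rows", "data": {"gripper": [230,230,230,230,230], "xyz": [[0,0,0],[0,0,0],[0,0,0],[0,0,0],[0,0,0]], "turn": [[0,0,0.025],[0,0,0.025],[0,0,0.02],[0,0,0.01],[0,0,0]]}}

```text
t: 17.45
ee_pos: [0.5135, -0.0294, 0.2532]
tool_rot: [179.9, -0.0, 32.3]
wrist_force: [4.9, -2.3, -8.1]
opening: 0.0234
```

```bash
python3 feel.py
```

```text
t 17.45 p [ 0.5135 -0.0294  0.2532] rot [ 1.7994e+02 -2.0000e-02  3.2320e+01] F [ 4.91 -2.26 -8.12] M [-0.2712 -0.8768  0.0759] open 0.0234 q6 48.4
eff [0.095  0.083  0.0808 0.0805 0.0805]
mean Mz 0.071 F [ 5.06 -2.33 -8.41] q6 48.44
```

The settled baseline is 0.080 N m (friction only) at 0.48 rad. Continuing in 0.1 rad steps.

{"op": "send_rows", "data": {"gripper": [230,230,230,230,230], "xyz": [[0,0,0],[0,0,0],[0,0,0],[0,0,0],[0,0,0]], "turn": [[0,0,0.03],[0,0,0.035],[0,0,0.025],[0,0,0.01],[0,0,0]]}}

```text
t: 18.32
ee_pos: [0.5135, -0.0295, 0.2532]
tool_rot: [179.9, -0.0, 26.6]
wrist_force: [4.9, -2.3, -8.5]
opening: 0.0234
```

```bash
python3 feel.py
```

```text
t 18.32 p [ 0.5135 -0.0295  0.2532] rot [ 1.7993e+02 -3.0000e-02  2.6590e+01] F [ 4.93 -2.32 -8.46] M [-0.3224 -0.931   0.0945] open 0.0234 q6 54.2
eff [0.0948 0.0827 0.0806 0.0802 0.0802]
mean Mz 0.078 F [ 5.38 -2.49 -8.65] q6 54.17
```

{"op": "send_rows", "data": {"gripper": [230,230,230,230,230], "xyz": [[0,0,0],[0,0,0],[0,0,0],[0,0,0],[0,0,0]], "turn": [[0,0,0.03],[0,0,0.035],[0,0,0.025],[0,0,0.01],[0,0,0]]}}

```text
t: 19.2
ee_pos: [0.5135, -0.0295, 0.2532]
tool_rot: [179.9, -0.0, 20.9]
wrist_force: [5.6, -3.3, -8.6]
opening: 0.0232
```

```bash
python3 feel.py
```

```text
t 19.20 p [ 0.5135 -0.0295  0.2532] rot [ 1.7992e+02 -4.0000e-02  2.0860e+01] F [ 5.55 -3.25 -8.59] M [-0.316  -0.9205  0.0861] open 0.0232 q6 59.9
eff [0.0947 0.0826 0.0804 0.0801 0.0801]
mean Mz 0.073 F [ 5.62 -2.73 -8.79] q6 59.9
```

{"op": "send_rows", "data": {"gripper": [230,230,230,230,230], "xyz": [[0,0,0],[0,0,0],[0,0,0],[0,0,0],[0,0,0]], "turn": [[0,0,0.03],[0,0,0.035],[0,0,0.025],[0,0,0.01],[0,0,0]]}}

```text
t: 20.08
ee_pos: [0.5135, -0.0296, 0.2532]
tool_rot: [179.9, -0.1, 15.1]
wrist_force: [5.5, -2.4, -8.6]
opening: 0.0233
```

```bash
python3 feel.py
```

```text
t 20.07 p [ 0.5135 -0.0296  0.2532] rot [ 1.7992e+02 -5.0000e-02  1.5130e+01] F [ 5.52 -2.42 -8.65] M [-0.3371 -0.9322  0.1042] open 0.0233 q6 65.6
eff [0.0946 0.0825 0.0803 0.08   0.08  ]
mean Mz 0.096 F [ 5.69 -3.17 -8.85] q6 65.63
```

{"op": "send_rows", "data": {"gripper": [230,230,230,230,230], "xyz": [[0,0,0],[0,0,0],[0,0,0],[0,0,0],[0,0,0]], "turn": [[0,0,0.03],[0,0,0.035],[0,0,0.025],[0,0,0.01],[0,0,0]]}}

```text
t: 20.95
ee_pos: [0.5135, -0.0296, 0.2533]
tool_rot: [179.9, -0.1, 9.4]
wrist_force: [5.3, -3.2, -8.7]
opening: 0.0234
```

```bash
python3 feel.py
```

```text
t 20.95 p [ 0.5135 -0.0296  0.2533] rot [ 1.7992e+02 -6.0000e-02  9.4000e+00] F [ 5.3  -3.19 -8.65] M [-0.4295 -0.8899  0.107 ] open 0.0234 q6 71.4
eff [0.0944 0.0823 0.0802 0.0798 0.0798]
mean Mz 0.106 F [ 5.31 -3.14 -8.88] q6 71.36
```

{"op": "send_rows", "data": {"gripper": [230,230,230,230,230], "xyz": [[0,0,0],[0,0,0],[0,0,0],[0,0,0],[0,0,0]], "turn": [[0,0,0.02],[0,0,0.02],[0,0,0.015],[0,0,0.005],[0,0,0]]}}

```text
t: 21.82
ee_pos: [0.5135, -0.0296, 0.2532]
tool_rot: [179.9, -0.1, 6.0]
wrist_force: [4.4, -3.4, -8.9]
opening: 0.0233
```

```bash
python3 feel.py; python3 - <<'E'
from h import *
im=read_camera('wrist'); save('w7.png',im,1.25)
E
```

```text
t 21.82 p [ 0.5135 -0.0296  0.2532] rot [ 1.7991e+02 -7.0000e-02  5.9700e+00] F [ 4.42 -3.39 -8.86] M [-0.4335 -0.9576  0.0456] open 0.0233 q6 74.8
eff [0.0934 0.0873 0.0862 0.0861 0.086 ]
mean Mz 0.065 F [ 5.06 -3.34 -9.34] q6 74.79
```

View pics/w7.png

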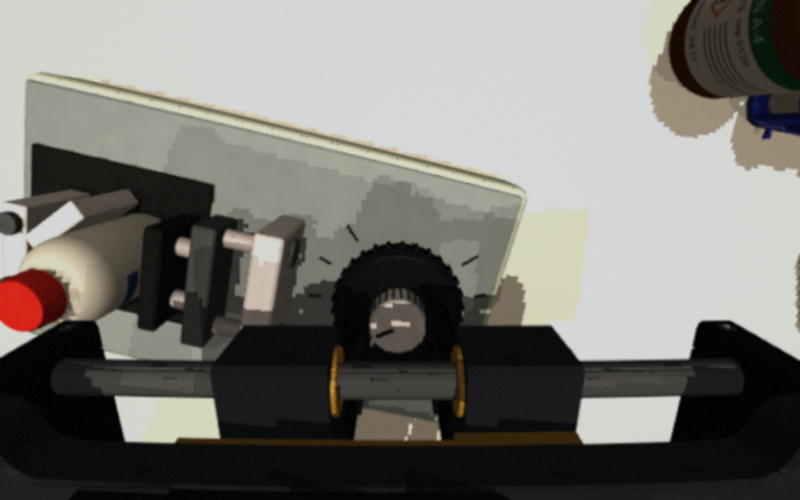

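The jaw pad (160,270) has advanced to the bottle, which is near the V, and the knob's mark turned with the fingers (no slip). Effort is rising a little, so I'm using smaller steps.

{"op": "send_rows", "data": {"gripper": [230,230,230,230,230], "xyz": [[0,0,0],[0,0,0],[0,0,0],[0,0,0],[0,0,0]], "turn": [[0,0,0.02],[0,0,0.015],[0,0,0.01],[0,0,0.005],[0,0,0]]}}

```text
t: 22.75
ee_pos: [0.5135, -0.0296, 0.2533]
tool_rot: [179.9, -0.1, 3.1]
wrist_force: [6.4, -3.5, -9.5]
opening: 0.0232
```

```bash
python3 feel.py
```

```text
t 22.75 p [ 0.5135 -0.0296  0.2533] rot [ 1.7991e+02 -7.0000e-02  3.1100e+00] F [ 6.43 -3.5  -9.49] M [-0.4333 -0.9759  0.1112] open 0.0232 q6 77.7
eff [0.0934 0.0874 0.0863 0.0861 0.0861]
mean Mz 0.093 F [ 5.41 -3.32 -8.96] q6 77.66
```

Same 0.086 with no rise yet (0.99 rad turned so far). Continuing.

{"op": "send_rows", "data": {"gripper": [230,230,230,230,230], "xyz": [[0,0,0],[0,0,0],[0,0,0],[0,0,0],[0,0,0]], "turn": [[0,0,0.02],[0,0,0.02],[0,0,0.015],[0,0,0.005],[0,0,0]]}}

```text
t: 23.62
ee_pos: [0.5135, -0.0297, 0.2532]
tool_rot: [179.9, -0.1, -0.3]
wrist_force: [5.8, -3.4, -8.7]
opening: 0.0234
```

```bash
python3 feel.py
```

```text
t 23.62 p [ 0.5135 -0.0297  0.2532] rot [ 1.7991e+02 -8.0000e-02 -3.3000e-01] F [ 5.85 -3.42 -8.65] M [-0.4307 -0.937   0.1353] open 0.0234 q6 81.1
eff [0.1252 0.119  0.1179 0.1178 0.1178]
mean Mz 0.107 F [ 5.51 -3.71 -9.36] q6 81.09
```

Contact: effort has risen to 0.118 N m. At 0.98 N m/rad it needs about 0.055 rad more.

{"op": "send_rows", "data": {"gripper": [230,230,230,230,230], "xyz": [[0,0,0],[0,0,0],[0,0,0],[0,0,0],[0,0,0]], "turn": [[0,0,0.02],[0,0,0.015],[0,0,0.015],[0,0,0.005],[0,0,0]]}}

```text
t: 24.5
ee_pos: [0.5135, -0.0297, 0.2532]
tool_rot: [179.9, -0.1, -3.5]
wrist_force: [5.5, -4.4, -8.6]
opening: 0.0235
```

```bash
python3 feel.py
```

```text
t 24.50 p [ 0.5135 -0.0297  0.2532] rot [ 1.799e+02 -8.000e-02 -3.460e+00] F [ 5.55 -4.38 -8.59] M [-0.5101 -0.9961  0.1886] open 0.0235 q6 84.2
eff [0.1694 0.1632 0.1621 0.162  0.1619]
mean Mz 0.156 F [ 5.21 -4.18 -8.99] q6 84.24
```

{"op": "send_rows", "data": {"gripper": [230,230,230,230,230], "xyz": [[0,0,0],[0,0,0],[0,0,0],[0,0,0],[0,0,0]], "turn": [[0,0,0.006],[0,0,0.006],[0,0,0.003],[0,0,0],[0,0,0]]}}

```text
t: 25.38
ee_pos: [0.5135, -0.0297, 0.2532]
tool_rot: [179.9, -0.1, -4.3]
wrist_force: [5.1, -3.0, -8.6]
opening: 0.0231
```

```bash
python3 feel.py
```

```text
t 25.38 p [ 0.5135 -0.0297  0.2532] rot [ 1.7991e+02 -8.0000e-02 -4.3200e+00] F [ 5.06 -3.05 -8.59] M [-0.4658 -0.9725  0.1804] open 0.0231 q6 85.1
eff [0.1767 0.1768 0.1767 0.1767 0.1767]
mean Mz 0.195 F [ 5.12 -3.61 -8.96] q6 85.09
```

Twist is 0.177 N m, in the target window. Letting go and rising straight up.

{"op": "send_rows", "data": {"gripper": [215,190,160,134,134], "xyz": [[0,0,0],[0,0,0],[0,0,0],[0,0,0],[0,0,0]], "turn": [[0,0,0],[0,0,0],[0,0,0],[0,0,0],[0,0,0]]}}

```text
t: 26.25
ee_pos: [0.5134, -0.0291, 0.2539]
tool_rot: [-180.0, -0.0, -4.4]
wrist_force: [-1.2, 0.6, 0.0]
opening: 0.0439
```

{"op": "send_rows", "data": {"gripper": [134,134,134,134,134], "xyz": [[0,0,-0.01],[0,0,-0.02],[0,0,-0.03],[0,0,-0.04],[0,0,-0.015]], "turn": [[0,0,0],[0,0,0],[0,0,0],[0,0,0],[0,0,0]]}}

```text
t: 26.88
ee_pos: [0.5139, -0.0293, 0.3721]
tool_rot: [180.0, -0.3, -4.4]
wrist_force: [0.6, -1.1, -0.1]
opening: 0.0449
```

{"op": "send_rows", "data": {"gripper": [134,134,134,134,134], "xyz": [[0,0,0],[0,0,0],[0,0,0],[0,0,0],[0,0,0]], "turn": [[0,0,-0.18],[0,0,-0.18],[0,0,-0.18],[0,0,-0.18],[0,0,-0.18]]}}

```text
t: 27.5
ee_pos: [0.5131, -0.0292, 0.3676]
tool_rot: [-179.9, 0.0, 47.5]
wrist_force: [0.9, 0.4, -0.4]
opening: 0.0454
```

{"op": "send_rows", "data": {"gripper": [134,134,134,134,134], "xyz": [[0,0,0],[0,0,0],[0,0,0],[0,0,0],[0,0,0]], "turn": [[0,0,-0.18],[0,0,-0.04],[0,0,0],[0,0,0],[0,0,0]]}}

```text
t: 28.12
ee_pos: [0.5133, -0.0292, 0.3682]
tool_rot: [-180.0, 0.0, 59.8]
wrist_force: [-1.0, -0.1, -0.0]
opening: 0.0449
```

```bash
python3 - <<'E'
from h import *
s=state();w=camera_params('wrist'); im=read_camera('wrist'); np.save('w8.npy',im); save('w8.png',cv2.resize(im[0:240,150:450],(750,600),interpolation=cv2.INTER_CUBIC))
E
```

```text
t 28.12 p [ 0.5133 -0.0292  0.3682] rot [-179.99    0.     59.79] F [-1.03 -0.05 -0.  ] M [-0.0378 -0.0829 -0.0086] open 0.0449 q6 21.0
```

View pics/w8.png

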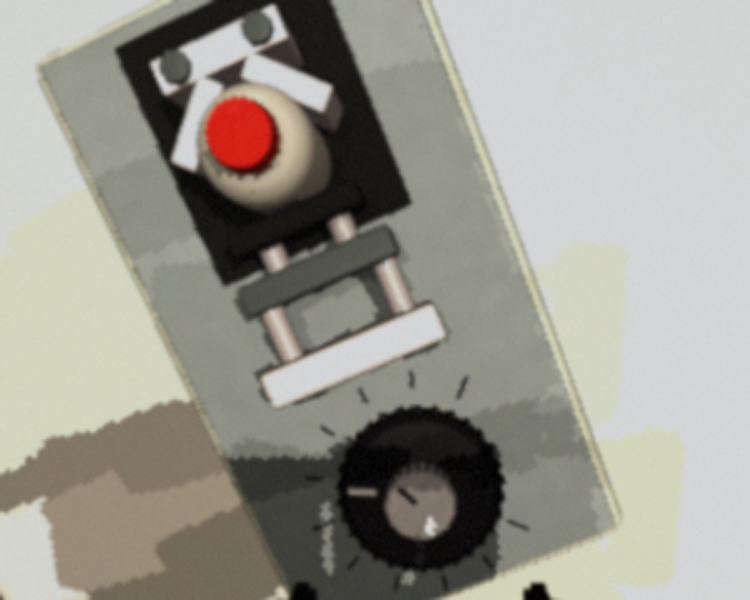

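The bottle is seated in the V with the pad against it. The ring mark relative to the knob reads (-23.6,-5.6) px, against (-23.6,-4.8) before, so it has moved less than 1 mm. One last numeric check, then I hand in.

```bash
python3 - <<'E'
from h import *
s=state();w=camera_params('wrist')
P=lambda x,y,z: onz(w,150+x/2.5,y/2.5,z)
k=P(421,505,.074);c=P(241,134,.120);m=P(362,491,.059)
a=np.radians(-7.6);ex=np.array([np.cos(a),np.sin(a)]);ey=np.array([-np.sin(a),np.cos(a)])
d=(c-k)[:2];print('knob',k,'cap-knob in shaker',d@ex,d@ey-.078,'mark-knob',(m-k)[:2])
order.finish_job(); print(monitor.sense()['t'])
E
```

```text
t 28.18 p [ 0.5133 -0.0292  0.3683] rot [-179.99    0.     59.79] F [-0.17 -0.29  0.36] M [-0.0441 -0.0783  0.0157] open 0.0453 q6 21.0
knob [ 0.51503439 -0.03120316  0.074     ] cap-knob in shaker 0.0001570277631013743 0.04282412171196541 mark-knob [-0.01781838  0.01148061]
the job is handed in; nothing more can be done
the job is handed in; nothing more can be done
```

I stood the white, red-capped bottle in the nest and let go of it. Then I turned only the inner knob clockwise by about 1.12 rad, stopped at a twist of 0.177 N m, and released it. The job was handed in at about 28 s; no verdict is reported.

**Last checks:**
- **Bottle:** upright in the V with the pad against it, at x ≈ 0.2 mm and y ≈ 42.8 mm of the shaker, inside the limits.
- **Jaw force:** not measured directly. The joint 6 effort rose from 0.086 to 0.177 N m, which implies about 6 to 6.5 N on the bottle.
- **Ring mark:** within about 1 mm of its first position, measured in the wrist pictures.
- **Robot:** above the shaker and touching nothing, with wrist force near zero.

**Disagreements seen:**
- **Top camera:** it read about 4 mm low in x against the wrist camera, so I used the wrist camera.
- **Deck size:** its corners measured a few mm smaller than the size given, probably because they are rounded.
- **Knob grip:** a side load of 5–7 N and up to 9 N upward pull stayed on the gripper while it held the knob. I saw no slip or ring movement from it.

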